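# Open the drop-front lens box by its twin catches

## Robot

A 6-joint arm with a two-finger parallel gripper is mounted at the origin on the work surface. World frame = base frame: x ahead of the robot, y to its left, z up, the work surface at z = 0. Lengths are in m, angles in degrees, forces in N, time in s.
With the tool pointing down it reaches from about 0.3 to 0.75 m from the base axis. Payload 8.5 kg.
Tool frame: the origin (TCP) lies on the centre line of the jaws, within the pads' length; the fingertips stand 19 mm ahead of it and the grasp point (between the pads) is the TCP; z points along the fingers, x is the direction in which the jaws open and shut, and the axes are right-handed (so a half turn about z gives the same grasp; the last joint's range is limited). The gripper opens to 85 mm and grips with 20 to 120 N. Pads are 22 mm wide; open, the fingers measure 114 mm over their backs; the gripper's body (76 mm by 85 mm) begins 54 mm behind the grasp point. The pads swing forward as they close: fully open they stand 13 mm farther back than shut.
Start: joints at [-76.278, 21.807, 74.336, -0, 83.858, -12.336], TCP at [0.242, -0.494, 0.25] pointing down, gripper open.
Joint ranges: [-178.18, 178.18], [-50.72, 133.34], [12.68, 142.11], [-81.47, 261.47], [9.98, 163.14], [-165.26, 165.26]. Speed limits (degrees/s): [136.94, 136.94, 180, 180, 180, 180].

## Interface

Orientations are given as a 3x3 rotation matrix whose columns are the frame's x, y, z axes.
In Python, from rig import env, cams, order gives the robot as it stands.
- The arm moves only by the tool step_arm, never from a script. Its argument "steps" is a list of rows, each an object with "xyz": the shift along the tool's x, y, z normalised to -1 to 1, where 1 is 0.04 m, a list of three; "turn": the turn, a rotation vector about the tool's x, y, z normalised to -1 to 1, where 1 is 0.08 rad, a list of three; "gripper": the gripper command: -1 is shut, 1 is fully open, values between are in proportion. A call has 1 to 20 rows; each row shifts and turns the commanded pose from where the row before left it, along the tool's axes as they then stand; what a row does not reach is not made up. A row lasts 1/12 s, in which the tool goes at most 41.7 mm and 7.16 degrees, less where a joint would pass 70% of its speed; a pose out of reach is approached as far as the arm can. A call with a number of a shift or a turn outside -1 to 1 is refused whole. A call with a gripper value outside its range is refused whole. The fingers move at their own pace and stop on an object; "squeeze" is the grip in N (left out, the last holds). Time passes only in rows, so rows that do not move let the fingers close. It gives the time, the measured TCP pose, the force and the opening at its end, in the units of the state.
- env.observe(): the state, without advancing time (a new reading comes with each control period).
- cams.get_image(name): name is "scene" or "top" or "wrist"; returns (picture, depth): 400x640x3 uint8, red, green, blue; 400x640 float32, m along the optical axis (not along the pixel's ray), 0 where there is no reading.
- cams.camera_info(name): a dict with "fx", "fy", "cx", "cy" (pixels), "k1" (the pictures are not rectified: a ray, as slopes to the right and down, at radius r is drawn at 1 + k1 r^2 times it, then the intrinsics apply), "extrinsics" (4x4, takes a point from camera to world coordinates). Camera axes: x right, y down, z forward; pixel columns grow to the right and rows downward; lengths in m; the calibration is good to about 2 mm. A picture is of the moment at which its call begins: read the wrist's pose just before it. camera_info takes no time and is no camera call; for the wrist camera it gives the pose at the moment of the call.
- order.close_job(): hands the job in, once; it reports no verdict.
The state is a dict: "time_s": time; "q": joint angles; "qvel": joint speeds; "joint_efforts": joint torques, N m; "position": TCP position; "tool_rot": TCP orientation; "ft_force": force on the tool from outside, world axes, zero at the start; "wrist_torque": the same for the moment, N m; "grip_width": finger opening in m.
Only numpy, scipy, OpenCV 4.12 (cv2) and the standard library are available. Lean on these libraries where they do the work, as an engineer would, in place of code of your own. Each camera call takes 0.05 s, during which the arm holds its last target. There are 200 camera calls.

## Task

The pewter tray stands where the brass front flap of the mahogany lens box comes down: slide it along the table with the fingertips, without picking it up, until it is clear of the flap. Then press the two brass catch buttons on top of the box together, a fingertip on each, and keep both down until the flap has dropped all the way open; then let both buttons come up. Leave the lenses, the trial frame and the other things on the table as they are.

Things in the scene. Friction and masses are not known exactly. Their poses are not given: they have to be found in the camera images.
- lens_box: mahogany box fixed to the table, 130 mm deep (x), 200 mm wide (y), 85 mm high; origin at the centre of its underside, z up, its front looks along its own -x (towards the robot, turned up to 0.4 rad either way). The front face, 65 mm from the origin, is a brass flap 166 mm wide and 64 mm high, hinged along its lower edge 9 mm above the table; it swings down and outwards and when open covers the table up to 66 mm in front of the front face, 83 mm either side of the box's middle
- flap (a joint): angle of the brass flap: 0 shut and upright, 1.62 rad fully open (lying almost on the table in front of the box). Behind it are two brass hooks, each held by one catch; either catch alone keeps it shut. When both buttons are down by 4 mm or more it is freed and sinks by itself on a damped hinge, fully open about 2.5 s later. If a button is let go while the flap is still coming down, a second notch may stop it ajar at about 0.4 rad
- catch_left (a joint): travel of the left catch button: 0 up, 0.006 m fully down. It springs back when let go; it starts to move at about 1.5 N and takes 5 N fully down
- catch_right (a joint): travel of the right catch button, like the left
- catch_left_top (a point): centre of the top face of the left catch button, a brass cap 22 mm across standing 11 mm proud of the box top (96 mm above the table when up); it lies on the box top 45 mm in front of the box's middle (20 mm behind the front face) and 30 mm to the box's left (+y of the box); the point goes down with the button
- catch_right_top (a point): the same point of the right catch button, 30 mm to the box's right (-y of the box); the two button centres are 60 mm apart, the bare gap between the caps is 38 mm
- tray: round open pewter lens tray, empty, 100 mm across at the rim and 88 mm at the foot, 16 mm high, wall 3 mm, flat floor 3 mm thick (inside 82 mm across at the floor, 94 mm at the rim), 0.18 to 0.35 kg; origin at the centre of its underside. It starts in front of the box, where the flap would come down on it
- lens_a: copper-ringed round glass lens lying flat on the table, 38 mm across, 6 mm high, with a 10 mm copper tab on its rim; origin at the centre of its underside. A bystander: leave it where it lies
- lens_b: copper-ringed round glass lens lying flat on the table, 38 mm across, 6 mm high, with a 10 mm copper tab on its rim; origin at the centre of its underside. A bystander: leave it where it lies
- lens_c: copper-ringed round glass lens lying flat on the table, 38 mm across, 6 mm high, with a 10 mm copper tab on its rim; origin at the centre of its underside. A bystander: leave it where it lies
- trial_frame: horn-rimmed trial frame with its side arms folded, lying flat, 147 mm long (its y), 53 mm wide, 19 mm high; origin under its middle. A bystander
- drop_bottle: amber glass bottle standing upright, 44 mm across, 100 mm high; origin at the centre of its underside. A bystander
- spectacle_case: dark green spectacle case, 155 mm long (its x), 60 mm wide, 34 mm high; origin at the centre of its underside. A bystander
- screwdriver: small screwdriver lying on the table, about 120 mm long (its x), handle at its -x end. A bystander
Mind the look-alikes: they are no part of the job. Leave any purple look-alike of the tray alone. What is shaped like the lens_box but green is not meant.

How it is judged:
By the outcome, as a careful person would: the job done as asked, in the order asked, and still so for the second after the job is handed in, with the robot touching nothing.
It also fails if it takes over 48 s, if anything falls off the work surface, if the arm or the gripper's body presses on something with over 40 N, if the wrist force passes 120 N, or if a joint passes its speed limit or range.

## Working session

There is one attempt and no reset: what is moved stays moved. The work goes in short steps, Python scripts to look and compute and a tool call to move; the robot and the scene stay as the last step left them, time stands still between calls to the robot, and variables do not carry over. Pictures are saved under pics/ and viewed, about 8 in all and at most 12, crops included, and the job is handed in when it is done.

Besides the shell and the picture viewer there is one more tool, called as name(argument=value, ...) on one line, values as JSON. step_arm: Moves the arm, as the interface text tells. Scaled input: -1 to 1 covers 0.04 m each way for a shift and 0.08 rad each way for a turn. Its arguments: {"type":"object","properties":{"steps":{"type":"array"},"squeeze":{"type":"number"}},"required":["steps"]}

```bash
mkdir -p pics; cat > h.py <<'E'
import numpy as np, cv2
from rig import env, cams, order
def snap(n,tag):
    i=cams.camera_info(n); im,d=cams.get_image(n)
    np.savez(f'pics/{tag}.npz',im=im,d=d,**{k:i[k] for k in('fx','fy','cx','cy','k1')},E=i['extrinsics'])
    cv2.imwrite(f'pics/{tag}.png',im[:,:,::-1]); return im,d
def world(tag,pts,z=None):
    f=np.load(f'pics/{tag}.npz'); E=f['E']; out=[]
    for u,v in pts:
        p=np.array([(u-f['cx'])/f['fx'],(v-f['cy'])/f['fy']]); s=p.copy()
        for _ in range(20): s=p/(1+f['k1']*(s@s))
        r=E[:3,:3]@np.array([*s,1]); 
        k=f['d'][int(round(v)),int(round(u))] if z is None else (z-E[2,3])/r[2]
        out.append(E[:3,3]+k*r)
    return np.array(out)
def crop(tag,x0,y0,x1,y1,s,name):
    im=cv2.imread(f'pics/{tag}.png')[y0:y1,x0:x1]
    cv2.imwrite(f'pics/{name}.png',cv2.resize(im,None,fx=s,fy=s,interpolation=cv2.INTER_CUBIC))
E
python3 -c "
from h import *
snap('top','t0');snap('scene','s0');print(env.observe())"
```

```text
{'time_s': 0.1, 'q': array([-7.62785160e+01,  2.18363459e+01,  7.43776628e+01,  6.13369938e-04,
        8.38571231e+01, -1.23354542e+01]), 'qvel': array([-0.06913617, -0.10773658, -0.13762055,  0.10173503,  0.01156557,
       -0.09091027]), 'joint_efforts': array([ 4.99466958e-03, -4.49214864e+01, -2.31660390e+01, -1.12103692e-04,
        3.53246665e-03,  2.02755257e-05]), 'position': array([ 0.24154378, -0.49387201,  0.24979702]), 'tool_rot': array([[ 4.39262908e-01, -8.98358513e-01, -2.84142798e-04],
       [-8.98357742e-01, -4.39262913e-01,  1.20857653e-03],
       [-1.21054841e-03, -2.75620960e-04, -9.99999229e-01]]), 'ft_force': array([-0.06437226, -1.05121285, -0.18287141]), 'wrist_torque': array([0.04729997, 0.06229075, 0.02877769]), 'grip_width': 0.08555795971127926}
```

View pics/t0.png

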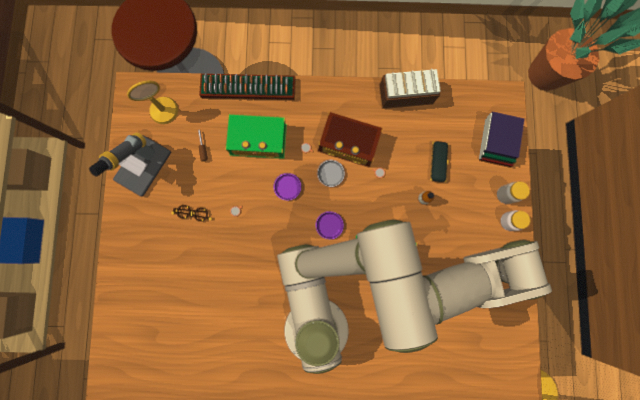

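View pics/s0.png

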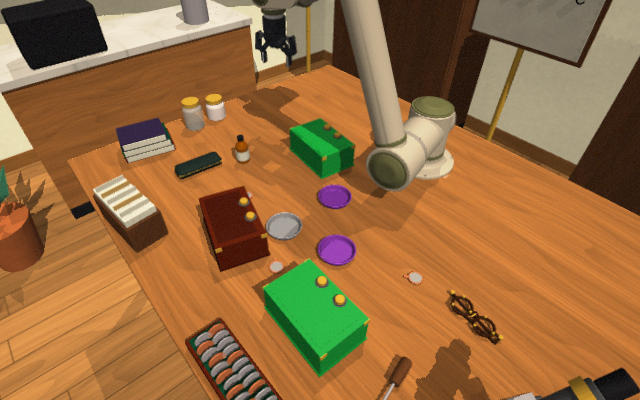

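The top view shows the mahogany box at (350,138) with its buttons at (339,148) and (355,150). The pewter tray is at (331,174), with purple look-alikes at (288,187) and (330,225). One green box is at (256,136), and the scene view shows a second at (322,147) that the arm hides from above. The lenses are at (306,147), (380,173) and (236,211). My targets are the grey tray and the mahogany box.

```bash
python3 -c "
from h import *
crop('t0',260,100,460,250,4,'c0')
np.set_printoptions(precision=3,suppress=True)
print(world('t0',[(339,148),(355,150)],.096),world('t0',[(331,174),(306,147),(380,173),(288,187),(330,225),(427,198),(440,162)]),world('t0',[(331,174)],.003))
d=np.load('pics/t0.npz');print(d['E'],d['fx'])"
```

```text
[[ 0.637 -0.066  0.096]
 [ 0.631 -0.123  0.096]] [[ 0.562 -0.044  0.003]
 [ 0.664  0.052 -0.001]
 [ 0.568 -0.226  0.008]
 [ 0.509  0.115  0.001]
 [ 0.371 -0.043 -0.   ]
 [ 0.469 -0.381  0.074]
 [ 0.61  -0.444  0.032]] [[ 0.562 -0.044  0.003]]
[[ 0.02  -0.99   0.142  0.272]
 [-1.    -0.021 -0.006  0.022]
 [ 0.009 -0.142 -0.99   1.457]
 [ 0.     0.     0.     1.   ]] 396.683508988398
```

View pics/c0.png

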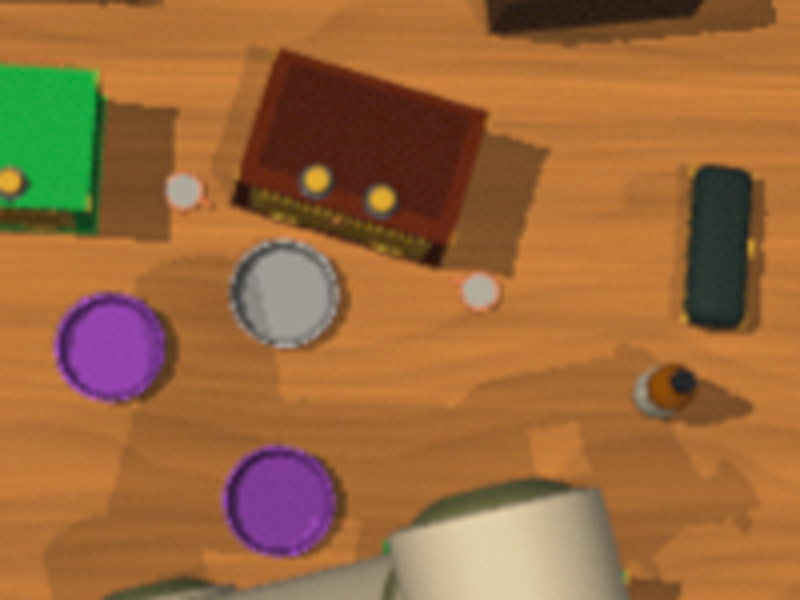

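```bash
python3 -c "
from h import *
np.set_printoptions(precision=3,suppress=True)
P=lambda L:[(260+u/4-.4,100+v/4-.4) for u,v in L]
b=world('t0',P([(317,180),(381,200)]),.096);print('buttons',b,np.linalg.norm(b[0]-b[1]))
c=world('t0',P([(281,50),(487,112),(440,262)]),.085);print('corners',c,np.linalg.norm(c[0]-c[1]))
for d in(b[0]-b[1],c[0]-c[1]):
  print('yaw',np.degrees(np.arctan2(-d[0],d[1])))
print('tray',world('t0',P([(286,293)]),.014), 'purple',world('t0',P([(112,347),(281,500)]),.014))
# tray blob in scene check & green front box
print('scene tray',world('s0',[(284,226)],.01)); print('scene btn',world('s0',[(250,217),(243,202)],.096))
print('green near',world('s0',[(290,123),(326,175),(354,148),(320,121),(326,175)]))
f=np.load('pics/s0.npz')['im'].astype(int)
m=(f[:,:,1]>1.6*f[:,:,0])&(f[:,:,1]>1.6*f[:,:,2])&(f[:,:,1]>70); m[200:]=0
v,u=np.nonzero(m); w=world('s0',list(zip(u,v))); w=w[w[:,2]>.02]; print(w.min(0),w.max(0),np.percentile(w,5,0))
"
```

```text
buttons [[ 0.649 -0.066  0.096]
 [ 0.633 -0.122  0.096]] 0.059174288686655106
corners [[ 0.773 -0.033  0.085]
 [ 0.719 -0.218  0.085]
 [ 0.58  -0.176  0.085]] 0.19347423854044463
yaw -16.580353758303627
yaw -16.09362863871444
tray [[ 0.564 -0.043  0.014]] purple [[ 0.51   0.116  0.014]
 [ 0.372 -0.042  0.014]]
scene tray [[ 0.565 -0.044  0.01 ]]
scene btn [[ 0.658 -0.059  0.096]
 [ 0.641 -0.118  0.096]]
green near [[ 0.207 -0.479 -0.   ]
 [ 0.321 -0.138  0.008]
 [ 0.136 -0.194  0.002]
 [ 0.2   -0.309  0.085]
 [ 0.321 -0.138  0.008]]
[ 0.188 -0.703  0.02 ] [0.974 0.556 0.785] [ 0.217 -0.32   0.028]
```

step_arm(steps=[{"xyz": [0,0,0],"turn": [0,0,0.927],"gripper": -1},{"xyz": [0,0,0],"turn": [0,0,0.927],"gripper": -1},{"xyz": [0,0,0],"turn": [0,0,0.927],"gripper": -1},{"xyz": [0,0,0],"turn": [0,0,0.927],"gripper": -1},{"xyz": [0,0,0],"turn": [0,0,0.927],"gripper": -1},{"xyz": [0,0,0],"turn": [0,0,0.927],"gripper": -1},{"xyz": [0,0,0],"turn": [0,0,0.927],"gripper": -1},{"xyz": [0,0,0],"turn": [0,0,0.927],"gripper": -1},{"xyz": [0,0,0],"turn": [0,0,0.927],"gripper": -1},{"xyz": [0,0,0],"turn": [0,0,0.927],"gripper": -1},{"xyz": [-0.934,-0.302,0],"turn": [0,0,0],"gripper": -1},{"xyz": [-0.934,-0.302,0],"turn": [0,0,0],"gripper": -1},{"xyz": [-0.934,-0.302,0],"turn": [0,0,0],"gripper": -1},{"xyz": [-0.934,-0.302,0],"turn": [0,0,0],"gripper": -1},{"xyz": [-0.934,-0.302,0],"turn": [0,0,0],"gripper": -1},{"xyz": [-0.934,-0.302,0],"turn": [0,0,0],"gripper": -1},{"xyz": [-0.934,-0.302,0],"turn": [0,0,0],"gripper": -1},{"xyz": [-0.934,-0.302,0],"turn": [0,0,0],"gripper": -1},{"xyz": [-0.934,-0.302,0],"turn": [0,0,0],"gripper": -1},{"xyz": [-0.934,-0.302,0],"turn": [0,0,0],"gripper": -1}])

```text
time_s: 1.77
position: [0.4638, -0.168, 0.2502]
tool_rot: [[-0.283, -0.959, -0.0], [-0.959, 0.283, 0.0], [-0.0, 0.0, -1.0]]
ft_force: [0.1, -0.5, 0.3]
grip_width: 0.0001
```

step_arm(steps=[{"xyz": [-0.934,-0.302,0],"turn": [0,0,0],"gripper": -1},{"xyz": [-0.934,-0.302,0],"turn": [0,0,0],"gripper": -1},{"xyz": [-0.934,-0.302,0],"turn": [0,0,0],"gripper": -1},{"xyz": [-0.5,-0.302,0],"turn": [0,0,0],"gripper": -1},{"xyz": [0,0,0],"turn": [0,0,0],"gripper": -1},{"xyz": [0,0,0],"turn": [0,0,0],"gripper": -1}])

```text
time_s: 2.27
position: [0.5471, -0.056, 0.2497]
tool_rot: [[-0.281, -0.96, -0.001], [-0.96, 0.281, 0.0], [0.0, 0.001, -1.0]]
ft_force: [-0.4, -0.1, -0.2]
grip_width: -0.0003
```

```bash
python3 -c "
from h import *
snap('wrist','w1');o=env.observe();print(o['position'],o['tool_rot'],o['ft_force'],o['grip_width'])"
```

```text
[ 0.54660421 -0.05685643  0.24983774] [[-2.82253455e-01 -9.59339138e-01 -1.18592595e-03]
 [-9.59339833e-01  2.82253576e-01  6.73482367e-05]
 [ 2.70122042e-04  1.15671528e-03 -9.99999295e-01]] [-0.63274456 -0.08680378 -0.68569297] -0.00011040229127988902
```

View pics/w1.png

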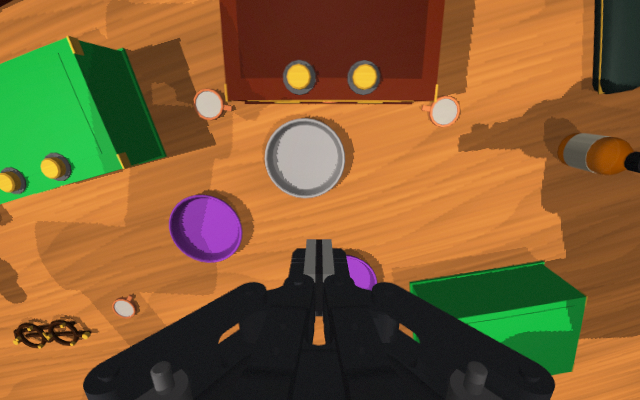

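The wrist view shows the pewter tray at (305,158), the buttons at (298,77) and (364,77), and the front edge level at row 102, so the yaw matches. Lenses lie at (209,104) and (445,111).

```bash
python3 -c "
from h import *
np.set_printoptions(precision=4,suppress=True)
b=world('w1',[(298.5,77),(364.5,77)],.096);print(b,np.linalg.norm(b[0]-b[1]),b.mean(0),'yaw',np.degrees(np.arctan2(-(b[0]-b[1])[0],(b[0]-b[1])[1])))
print('depth btn',world('w1',[(298.5,77),(364.5,77)]))
print('tray',world('w1',[(304.5,157)],.014),world('w1',[(265,157),(344.5,157)],.016),'depth',world('w1',[(305,158)]))
print('lens',world('w1',[(209,104),(445,111)],.006),'purp',world('w1',[(205,227)],.01))
t=world('w1',[(304.5,157)],.014)[0]; m=b.mean(0); ex=np.array([.9593,-.2823]);ey=np.array([.2823,.9593]); o=m[:2]+.045*ex
print('tray in box',(t[:2]-o)@ex,(t[:2]-o)@ey)
"
```

```text
[[ 0.6508 -0.0678  0.096 ]
 [ 0.6342 -0.1249  0.096 ]] 0.05947140166138669 [ 0.6425 -0.0964  0.096 ] yaw -16.188363742355918
depth btn [[ 0.6508 -0.0678  0.0957]
 [ 0.6342 -0.1248  0.0965]]
tray [[ 0.5673 -0.0438  0.014 ]] [[ 0.5816  0.0035  0.016 ]
 [ 0.5536 -0.0921  0.016 ]] depth [[ 0.5644 -0.0431  0.0044]]
lens [[ 0.6622  0.0504  0.006 ]
 [ 0.5727 -0.2273  0.006 ]] purp [[0.5126 0.1178 0.01  ]]
tray in box -0.131943633570255 0.02918819316040574
```

step_arm(steps=[{"xyz": [-0.455,-0.1,0],"turn": [0,0,0],"gripper": -1},{"xyz": [0,0,0.85],"turn": [0,0,0],"gripper": -1},{"xyz": [0,0,0.85],"turn": [0,0,0],"gripper": -1},{"xyz": [0,0,0.85],"turn": [0,0,0],"gripper": -1},{"xyz": [0,0,0.85],"turn": [0,0,0],"gripper": -1},{"xyz": [0,0,0.85],"turn": [0,0,0],"gripper": -1},{"xyz": [0,0,0.85],"turn": [0,0,0],"gripper": -1},{"xyz": [0,0,0.15],"turn": [0,0,0],"gripper": -1},{"xyz": [0,0,0.15],"turn": [0,0,0],"gripper": -1},{"xyz": [0,0,0.12],"turn": [0,0,0],"gripper": -1},{"xyz": [0,0,0],"turn": [0,0,0],"gripper": -1},{"xyz": [0,0,0],"turn": [0,0,0],"gripper": -1}])

```text
time_s: 3.32
position: [0.5565, -0.0409, 0.031]
tool_rot: [[-0.283, -0.959, 0.002], [-0.959, 0.283, -0.001], [0.0, -0.002, -1.0]]
ft_force: [-0.1, -0.8, -0.8]
grip_width: 0.0002
```

step_arm(steps=[{"xyz": [0,0,0.11],"turn": [0,0,0],"gripper": -1},{"xyz": [0,0.12,0],"turn": [0,0,0],"gripper": -1},{"xyz": [0,0.12,0],"turn": [0,0,0],"gripper": -1},{"xyz": [0,0.12,0],"turn": [0,0,0],"gripper": -1},{"xyz": [0,0.12,0],"turn": [0,0,0],"gripper": -1},{"xyz": [0,0.12,0],"turn": [0,0,0],"gripper": -1},{"xyz": [0,0.12,0],"turn": [0,0,0],"gripper": -1},{"xyz": [0,0.12,0],"turn": [0,0,0],"gripper": -1},{"xyz": [0,0.12,0],"turn": [0,0,0],"gripper": -1},{"xyz": [0,0.12,0],"turn": [0,0,0],"gripper": -1},{"xyz": [0,0,0],"turn": [0,0,0],"gripper": -1}])

```text
time_s: 4.23
position: [0.5135, -0.028, 0.0252]
tool_rot: [[-0.283, -0.959, -0.001], [-0.959, 0.283, 0.0], [0.0, 0.001, -1.0]]
ft_force: [0.6, -0.1, -0.3]
grip_width: -0.0002
```

step_arm(steps=[{"xyz": [0,0.12,0],"turn": [0,0,0],"gripper": -1},{"xyz": [0,0.12,0],"turn": [0,0,0],"gripper": -1},{"xyz": [0,0.12,0],"turn": [0,0,0],"gripper": -1},{"xyz": [0,0.12,0],"turn": [0,0,0],"gripper": -1},{"xyz": [0,0.12,0],"turn": [0,0,0],"gripper": -1},{"xyz": [0,0.12,0],"turn": [0,0,0],"gripper": -1},{"xyz": [0,0.12,0],"turn": [0,0,0],"gripper": -1},{"xyz": [0,0.12,0],"turn": [0,0,0],"gripper": -1},{"xyz": [0,0,0],"turn": [0,0,0],"gripper": -1}])

```text
time_s: 4.98
position: [0.4764, -0.0171, 0.0251]
tool_rot: [[-0.283, -0.959, -0.001], [-0.959, 0.283, 0.0], [0.0, 0.001, -1.0]]
ft_force: [-0.6, -0.1, 0.1]
grip_width: 0.0003
```

```bash
python3 -c "
from h import *
snap('scene','s1');o=env.observe();print(o['position'],o['ft_force']);crop('s1',180,120,460,320,2.8,'c1')"
```

```text
[ 0.47673302 -0.01719802  0.02504498] [-0.14354988 -0.1641456   0.13450132]
```

View pics/c1.png

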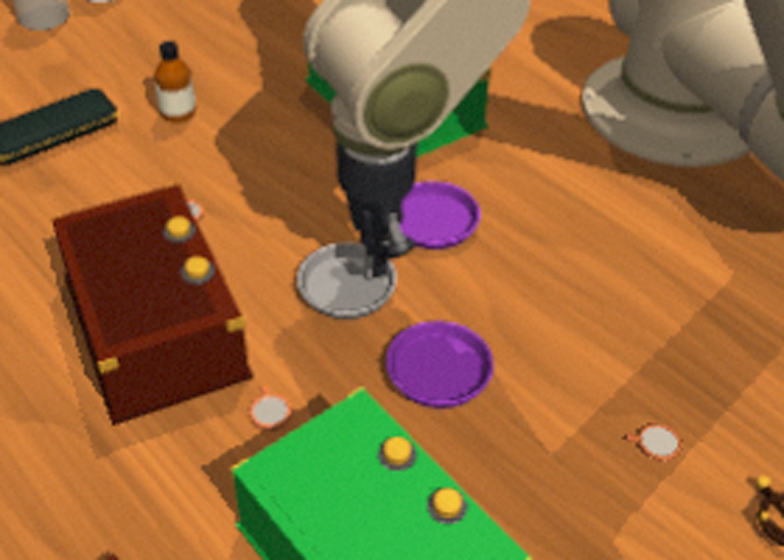

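step_arm(steps=[{"xyz": [0,-0.08,0],"turn": [0,0,0],"gripper": -1},{"xyz": [0,0,-0.3],"turn": [0,0,0],"gripper": -1},{"xyz": [0,0,-0.9],"turn": [0,0,0],"gripper": -1},{"xyz": [0,0,-0.9],"turn": [0,0,0],"gripper": -1},{"xyz": [0,0,-0.9],"turn": [0,0,0],"gripper": -1},{"xyz": [0,0,-0.9],"turn": [0,0,0],"gripper": 0.08},{"xyz": [0,0,-0.9],"turn": [0,0,0],"gripper": 0.08},{"xyz": [0.147,-0.9,0],"turn": [0,0,0],"gripper": 0.08},{"xyz": [0.147,-0.9,0],"turn": [0,0,0],"gripper": 0.08},{"xyz": [0.147,-0.9,0],"turn": [0,0,0],"gripper": 0.08},{"xyz": [0.147,-0.9,0],"turn": [0,0,0],"gripper": 0.08},{"xyz": [0.147,-0.85,0],"turn": [0,0,0],"gripper": 0.08},{"xyz": [0,0,0],"turn": [0,0,0],"gripper": 0.08},{"xyz": [0,0,0],"turn": [0,0,0],"gripper": 0.08}])

```text
time_s: 6.2
position: [0.6437, -0.0977, 0.2155]
tool_rot: [[-0.284, -0.959, -0.002], [-0.959, 0.284, 0.001], [-0.0, 0.002, -1.0]]
ft_force: [-1.1, 0.2, -0.7]
grip_width: 0.0461
```

```bash
python3 -c "
from h import *
snap('top','t2');snap('wrist','w2');snap('scene','s2');o=env.observe();print(o['position'],o['grip_width'])
a=cv2.imread('pics/w2.png');b=cv2.imread('pics/s2.png')[100:300,180:460];t=cv2.imread('pics/t2.png')[120:250,260:420]
cv2.imwrite('pics/m2.png',np.hstack([cv2.resize(t,(400,325)),cv2.resize(b,(400,325))]))
np.set_printoptions(precision=4,suppress=True)
"
```

```text
[ 0.64237215 -0.09639641  0.21723096] 0.0460129489247824
```

View pics/m2.png

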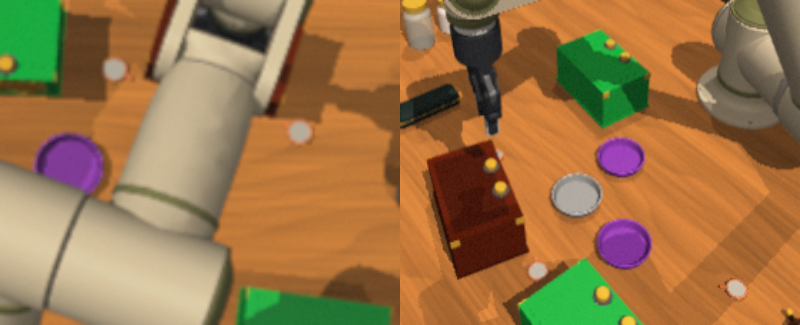

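View pics/w2.png

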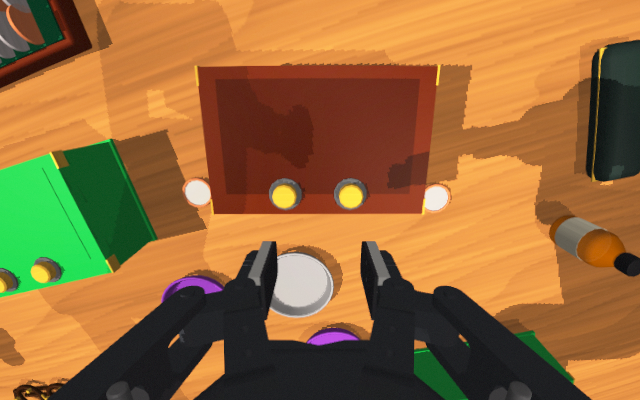

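```bash
python3 -c "
from h import *
np.set_printoptions(precision=4,suppress=True)
ex=np.array([.9593,-.2823]);ey=np.array([.2823,.9593])
b=world('w2',[(284.5,195),(350.5,195)],.096);m=b.mean(0);o=m[:2]+.045*ex;print(b,m,np.linalg.norm(b[0]-b[1]))
o2=np.array([.6425,-.0964])+.045*ex
for p in(world('s2',[(303.5,220.3)],.01)[0],world('w2',[(301,286)],.012)[0]): print(p,(p[:2]-o)@ex,(p[:2]-o)@ey,(p[:2]-o2)@ex)
f=np.load('pics/s2.npz');
# tray rim from scene depth: points 10-17mm high near tray
v,u=np.mgrid[190:255,260:345]; w=world('s2',list(zip(u.ravel(),v.ravel())));im=f['im'][190:255,260:345].reshape(-1,3).astype(int)
k=(w[:,2]<.025)&(w[:,2]>-.005)&(im.max(1)-im.min(1)<30)&(np.hypot(w[:,0]-.5,w[:,1]+.025)<.08); q=w[k]; print(len(q),q.min(0),q.max(0)); d=q[:,:2]-o; print((d@ex).min(),(d@ex).max(),np.percentile(d@ex,[1,99]),np.percentile(d@ey,[1,99]))
r=world('w2',[(212,213),(425,213)],.085);print('front edge',r,np.linalg.norm(r[0]-r[1]),((r[:,:2]-o)@ex))
"
```

```text
[[ 0.6532 -0.0687  0.096 ]
 [ 0.6366 -0.125   0.096 ]] [ 0.6449 -0.0968  0.096 ] 0.05873955441021389
[ 0.5089 -0.026   0.01  ] -0.19547655793371296 0.02953402839262169 -0.193070462154276
[ 0.5035 -0.0316  0.012 ] -0.19905674414052407 0.022669077882003313 -0.19665064836108714
700 [ 0.4615 -0.0748 -0.0008] [0.5571 0.025  0.0219]
-0.24387472695264997 -0.14674790700095464 [-0.2417 -0.15  ] [-0.0165  0.078 ]
front edge [[ 0.6528  0.006   0.085 ]
 [ 0.5953 -0.1892  0.085 ]] 0.20349605399715007 [-0.0664 -0.0665]
```

step_arm(steps=[{"xyz": [0,-0.03,0.7],"turn": [0,0,0],"gripper": 0.08},{"xyz": [0,0,0.7],"turn": [0,0,0],"gripper": 0.08},{"xyz": [0,0,0.7],"turn": [0,0,0],"gripper": 0.08},{"xyz": [0,0,0],"turn": [0,0,0],"gripper": 0.08},{"xyz": [0,0,0.1],"turn": [0,0,0],"gripper": 0.08},{"xyz": [0,0,0.1],"turn": [0,0,0],"gripper": 0.08},{"xyz": [0,0,0],"turn": [0,0,0],"gripper": 0.08},{"xyz": [0,0,0],"turn": [0,0,0],"gripper": 0.08}])

```text
time_s: 7.02
position: [0.6446, -0.0974, 0.1266]
tool_rot: [[-0.283, -0.959, 0.002], [-0.959, 0.283, -0.001], [0.0, -0.002, -1.0]]
ft_force: [0.6, 0.8, -0.2]
grip_width: 0.0464
```

```bash
python3 -c "
from h import *
snap('wrist','w3');snap('scene','s3');o=env.observe();print(o['position'],o['ft_force'],o['grip_width'])
a=cv2.imread('pics/w3.png');b=cv2.imread('pics/s3.png')[160:280,170:330]
cv2.imwrite('pics/m3.png',np.hstack([cv2.resize(a[120:360,160:480],(400,300)),cv2.resize(b,(400,300),interpolation=2)]))
"
```

```text
[ 0.64453278 -0.09735936  0.12629117] [-0.16534458 -0.17259804 -0.38843154] 0.04615818843145518
```

View pics/m3.png

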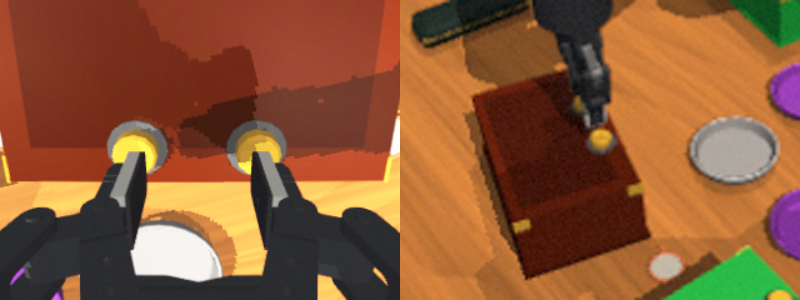

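```bash
python3 -c "
from h import *
crop('w3',235,205,395,305,5,'c3')"
```

```text
(no output)
```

View pics/c3.png

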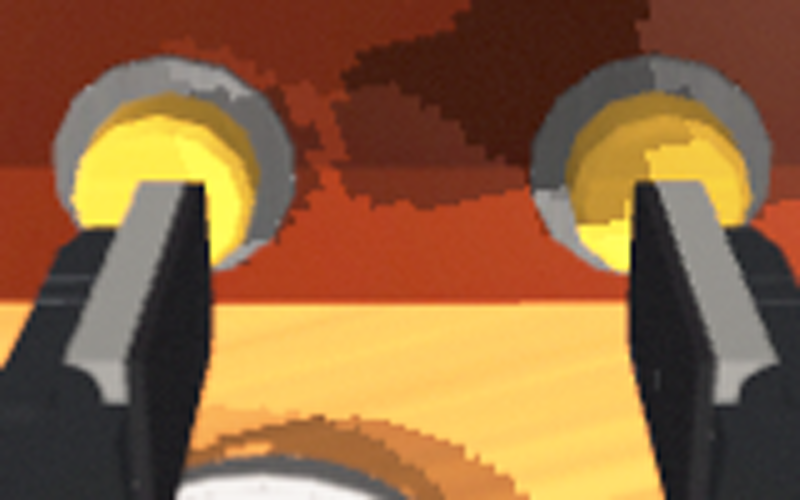

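step_arm(steps=[{"xyz": [0,0,0.06],"turn": [0,0,0],"gripper": 0.08},{"xyz": [0,0,0.06],"turn": [0,0,0],"gripper": 0.08},{"xyz": [0,0,0.06],"turn": [0,0,0],"gripper": 0.08},{"xyz": [0,0,0.06],"turn": [0,0,0],"gripper": 0.08},{"xyz": [0,0,0],"turn": [0,0,0],"gripper": 0.08}])

```text
time_s: 7.53
position: [0.644, -0.0972, 0.1148]
tool_rot: [[-0.283, -0.959, -0.001], [-0.959, 0.283, 0.0], [-0.0, 0.001, -1.0]]
ft_force: [0.9, -0.7, -0.8]
grip_width: 0.0461
```

step_arm(steps=[{"xyz": [0,0,0.05],"turn": [0,0,0],"gripper": 0.08},{"xyz": [0,0,0.05],"turn": [0,0,0],"gripper": 0.08},{"xyz": [0,0,0],"turn": [0,0,0],"gripper": 0.08}])

```text
time_s: 7.78
position: [0.6443, -0.0973, 0.1116]
tool_rot: [[-0.283, -0.959, 0.0], [-0.959, 0.283, -0.0], [-0.0, -0.0, -1.0]]
ft_force: [-0.9, -0.1, 3.0]
grip_width: 0.0459
```

step_arm(steps=[{"xyz": [0,0,0.06],"turn": [0,0,0],"gripper": 0.08},{"xyz": [0,0,0.05],"turn": [0,0,0],"gripper": 0.08},{"xyz": [0,0,0],"turn": [0,0,0],"gripper": 0.08}])

```text
time_s: 8.03
position: [0.6444, -0.0973, 0.1077]
tool_rot: [[-0.283, -0.959, 0.001], [-0.959, 0.283, -0.0], [0.0, -0.001, -1.0]]
ft_force: [-3.2, 0.4, 8.6]
grip_width: 0.0463
```

step_arm(steps=[{"xyz": [0,0,0.025],"turn": [0,0,0],"gripper": 0.08},{"xyz": [0,0,0],"turn": [0,0,0],"gripper": 0.08}])

```text
time_s: 8.2
position: [0.6444, -0.0973, 0.1071]
tool_rot: [[-0.283, -0.959, 0.001], [-0.959, 0.283, -0.0], [0.0, -0.001, -1.0]]
ft_force: [-3.1, 1.4, 9.0]
grip_width: 0.0462
```

step_arm(steps=[{"xyz": [0,0,0.03],"turn": [0,0,0],"gripper": 0.08},{"xyz": [0,0,0],"turn": [0,0,0],"gripper": 0.08},{"xyz": [0,0,0],"turn": [0,0,0],"gripper": 0.08},{"xyz": [0,0,0],"turn": [0,0,0],"gripper": 0.08},{"xyz": [0,0,0],"turn": [0,0,0],"gripper": 0.08},{"xyz": [0,0,0],"turn": [0,0,0],"gripper": 0.08},{"xyz": [0,0,0],"turn": [0,0,0],"gripper": 0.08},{"xyz": [0,0,0],"turn": [0,0,0],"gripper": 0.08},{"xyz": [0,0,0],"turn": [0,0,0],"gripper": 0.08},{"xyz": [0,0,0],"turn": [0,0,0],"gripper": 0.08},{"xyz": [0,0,0],"turn": [0,0,0],"gripper": 0.08},{"xyz": [0,0,0],"turn": [0,0,0],"gripper": 0.08},{"xyz": [0,0,0],"turn": [0,0,0],"gripper": 0.08},{"xyz": [0,0,0],"turn": [0,0,0],"gripper": 0.08},{"xyz": [0,0,0],"turn": [0,0,0],"gripper": 0.08},{"xyz": [0,0,0],"turn": [0,0,0],"gripper": 0.08},{"xyz": [0,0,0],"turn": [0,0,0],"gripper": 0.08},{"xyz": [0,0,0],"turn": [0,0,0],"gripper": 0.08},{"xyz": [0,0,0],"turn": [0,0,0],"gripper": 0.08},{"xyz": [0,0,0],"turn": [0,0,0],"gripper": 0.08}])

```text
time_s: 9.87
position: [0.6444, -0.0974, 0.1067]
tool_rot: [[-0.283, -0.959, 0.002], [-0.959, 0.283, -0.001], [0.0, -0.002, -1.0]]
ft_force: [-4.3, 0.7, 11.9]
grip_width: 0.046
```

step_arm(steps=[{"xyz": [0,0,0],"turn": [0,0,0],"gripper": 0.08},{"xyz": [0,0,0],"turn": [0,0,0],"gripper": 0.08},{"xyz": [0,0,0],"turn": [0,0,0],"gripper": 0.08},{"xyz": [0,0,0],"turn": [0,0,0],"gripper": 0.08},{"xyz": [0,0,0],"turn": [0,0,0],"gripper": 0.08},{"xyz": [0,0,0],"turn": [0,0,0],"gripper": 0.08},{"xyz": [0,0,0],"turn": [0,0,0],"gripper": 0.08},{"xyz": [0,0,0],"turn": [0,0,0],"gripper": 0.08},{"xyz": [0,0,0],"turn": [0,0,0],"gripper": 0.08},{"xyz": [0,0,0],"turn": [0,0,0],"gripper": 0.08},{"xyz": [0,0,0],"turn": [0,0,0],"gripper": 0.08},{"xyz": [0,0,0],"turn": [0,0,0],"gripper": 0.08},{"xyz": [0,0,0],"turn": [0,0,0],"gripper": 0.08},{"xyz": [0,0,0],"turn": [0,0,0],"gripper": 0.08},{"xyz": [0,0,0],"turn": [0,0,0],"gripper": 0.08},{"xyz": [0,0,0],"turn": [0,0,0],"gripper": 0.08}])

```text
time_s: 11.2
position: [0.6444, -0.0973, 0.1066]
tool_rot: [[-0.283, -0.959, 0.002], [-0.959, 0.283, -0.001], [0.0, -0.002, -1.0]]
ft_force: [-3.9, 1.3, 11.5]
grip_width: 0.046
```

```bash
python3 -c "
from h import *
snap('wrist','w4');snap('scene','s4')
a=cv2.imread('pics/w4.png');b=cv2.imread('pics/s4.png')[160:280,170:330]
cv2.imwrite('pics/m4.png',np.hstack([cv2.resize(a[120:360,160:480],(400,300)),cv2.resize(b,(400,300),interpolation=2)]))
"
```

```text
(no output)
```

View pics/m4.png

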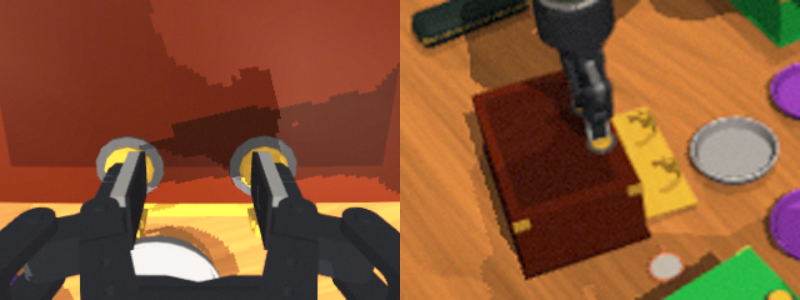

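Both buttons are down under the fingertips, at (130,165) and (262,163) in the left half. The brass flap lies open in front of the box at (655,160), clear of the tray. I'll hold a moment longer, then lift straight up.

step_arm(steps=[{"xyz": [0,0,0],"turn": [0,0,0],"gripper": 0.08},{"xyz": [0,0,0],"turn": [0,0,0],"gripper": 0.08},{"xyz": [0,0,0],"turn": [0,0,0],"gripper": 0.08},{"xyz": [0,0,0],"turn": [0,0,0],"gripper": 0.08},{"xyz": [0,0,0],"turn": [0,0,0],"gripper": 0.08},{"xyz": [0,0,0],"turn": [0,0,0],"gripper": 0.08},{"xyz": [0,0,0],"turn": [0,0,0],"gripper": 0.08},{"xyz": [0,0,0],"turn": [0,0,0],"gripper": 0.08},{"xyz": [0,0,-0.15],"turn": [0,0,0],"gripper": 0.08},{"xyz": [0,0,-0.4],"turn": [0,0,0],"gripper": 0.08},{"xyz": [0,0,-0.8],"turn": [0,0,0],"gripper": 0.08},{"xyz": [0,0,-0.8],"turn": [0,0,0],"gripper": 0.08},{"xyz": [0,0,-0.8],"turn": [0,0,0],"gripper": 0.08},{"xyz": [0,0,-0.8],"turn": [0,0,0],"gripper": 0.08},{"xyz": [0,0,0],"turn": [0,0,0],"gripper": 0.08},{"xyz": [0,0,0],"turn": [0,0,0],"gripper": 0.08}])

```text
time_s: 12.63
position: [0.6446, -0.0974, 0.2565]
tool_rot: [[-0.283, -0.959, 0.003], [-0.959, 0.283, -0.001], [0.0, -0.004, -1.0]]
ft_force: [0.3, -0.8, 0.2]
grip_width: 0.0461
```

```bash
python3 -c "
from h import *
snap('wrist','w5');snap('scene','s5')
np.set_printoptions(precision=4,suppress=True)
a=cv2.imread('pics/w5.png');b=cv2.imread('pics/s5.png')[120:320,180:460]
cv2.imwrite('pics/m5.png',np.hstack([cv2.resize(a[80:380,120:520],(400,300)),cv2.resize(b,(400,286),interpolation=2)[:300] if 0 else cv2.resize(b,(400,300))]))
f=np.load('pics/s5.npz');v,u=np.mgrid[195:250,235:300];w=world('s5',list(zip(u.ravel(),v.ravel())))
ex=np.array([.9593,-.2823]);ey=np.array([.2823,.9593]);o=np.array([.6437,-.0966])+.045*ex
x=(w[:,:2]-o)@ex;y=(w[:,:2]-o)@ey
for a0 in np.arange(-.13,-.066,.01):
  k=(x>a0)&(x<a0+.01)&(abs(y-.065)<.012);print(round(a0,3),k.sum(),np.median(w[k,2]))
print(env.observe()['ft_force'],env.observe()['position'])
"
```

```text
-0.13 19 0.009019870547632536
-0.12 26 0.009463173446897288
-0.11 23 0.009783039786273373
-0.1 22 0.009871698462044998
-0.09 24 0.010773744790775253
-0.08 14 0.01179162396990796
-0.07 14 0.08643796780218177
[ 0.6138  0.2195 -0.2272] [ 0.6439 -0.0972  0.2536]
```

View pics/m5.png

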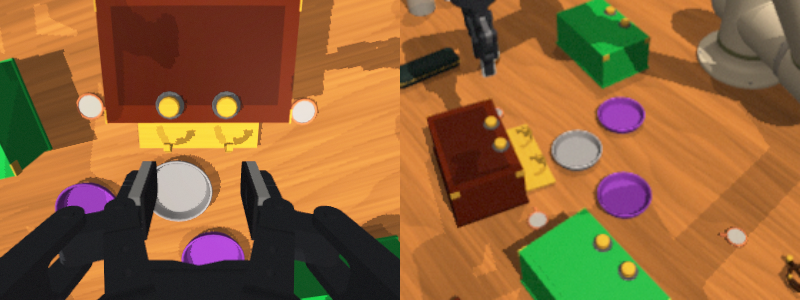

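The flap lies flat at 9–12 mm above the table, fully open. Both buttons look up, the tray is clear and the lenses have not moved. Handing in.

```bash
python3 -c "
from h import *
print(order.close_job())"
```

```text
the job is handed in; nothing more can be done
None
```

The job is done and handed in at about 12.7 s; no verdict was reported.

- **Tray:** I dragged the pewter tray about 64 mm away from the box, with the closed fingertips inside its rim. Its near edge ended about 14 mm beyond the flap's reach.
- **Buttons and flap:** I pressed both catch buttons together with about 11.5 N in total. I held them for about 4 s, until the flap was flat, then lifted straight up.

**Last checks:** depth readings put the open flap 9–12 mm above the table along its whole length. In the last pictures both buttons look up, the tray is clear, and the lenses and purple trays in view have not shifted. The gripper is about 14 cm above the buttons, touching nothing.

The two cameras differed by about 4–5 mm on the tray's final position, but both put it clear of the flap. The trial frame and screwdriver were not in the last pictures I viewed, but the arm never went near them. No check failed.

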